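# Check the small zone of the warming plate with a surface probe

### The arm

A 6-joint arm with a two-finger parallel gripper is mounted at the origin on the work surface. World frame = base frame: x ahead of the robot, y to its left, z up, the work surface at z = 0. Lengths are in m, angles in rad, forces in N, time in s.
With the tool pointing down it reaches from about 0.375 to 0.9 m from the base axis. Payload 3.1 kg.
Tool frame: the origin (TCP) lies at the very end of the fingers, on their centre line; the grasp point (between the pads) lies 19 mm behind it; x points along the fingers, y is the direction in which the jaws open and shut, and the axes are right-handed (so a half turn about x gives the same grasp; the last joint's range is limited). The gripper opens to 87 mm and grips with 3 to 60 N. Pads are 19 mm wide; open, the fingers measure 117 mm over their backs; the gripper's body (75 mm by 190 mm) begins 51 mm behind the grasp point.
Start: joints at [1.069, 0.527, 1.433, -0, 1.181, -0.178], TCP at [0.198, 0.593, 0.223] pointing down, gripper open.
Joint ranges: [-3.08, 3.08], [-0.75, 2.2], [0.22, 2.44], [-1.43, 4.57], [0, 2.65], [-2.85, 2.85]. Speed limits (rad/s): [2.79, 2.79, 3.14, 3.14, 3.14, 3.14].

### API

Orientations are given as a unit quaternion [w, x, y, z].
In Python, from cell import manip gives the robot as it stands.
- The arm moves only by the shell command python3 -m crank 'ROWS' [FORCE]. ROWS is a JSON object of lists of equal length, an entry for each row: "claw": the opening, from 0 (shut) to 1 (fully open); "slide": the shift along the tool's x, y, z in mm, a list of three; "spin": the turn about the tool's x in rad. In form: {"claw": [claw, ...], "slide": [[tx, ty, tz], ...], "spin": [spin, ...]}. A call has 1 to 8 rows; each row shifts and turns the commanded pose from where the row before left it, along the tool's axes as they then stand; what a row does not reach is not made up. A row lasts 1/8 s, in which the tool goes at most 62.5 mm and 10.7 degrees, less where a joint would pass 70% of its speed; a pose out of reach is approached as far as the arm can. A call is refused whole if a number of a shift passes 62.5 or a number of a turn 0.188, either way. A call with a gripper value outside its range is refused whole. The fingers move at their own pace and stop on an object; FORCE is the grip in N (left out, the last holds). Time passes only in rows, so rows that do not move let the fingers close. It gives the time, the measured TCP pose, the force and the opening at its end, in the units of the state.
- manip.sense(): the state, without advancing time (a new reading comes with each control period).
- manip.camera(name): name is "scene" or "side" or "wrist"; returns a dict with "pixels" (384x512x3 uint8, red, green, blue), "range_z" (384x512 float32, m along the optical axis (not along the pixel's ray), 0 where there is no reading), "fx", "fy", "cx", "cy" (pixels), "R" (3x3) and "t" (3): a world point X has camera coordinates R X + t. Camera axes: x right, y down, z forward; pixel columns grow to the right and rows downward; lengths in m; the calibration is good to about 2 mm. A picture is of the moment at which its call begins.
- manip.finish_job(): hands the job in, once; it reports no verdict.
The state is a dict: "t": time; "joints": joint angles; "joint_velocities": joint speeds; "effort": joint torques, N m; "tool_pos": TCP position; "eef_rot": TCP orientation; "force": force on the tool from outside, world axes, zero at the start; "ft_torque": the same for the moment, N m; "gripper_width": finger opening in m.
Only numpy, scipy, OpenCV 4.12 (cv2) and the standard library are available. Lean on these libraries where they do the work, as an engineer would, in place of code of your own. Each camera call takes 0.05 s, during which the arm holds its last target. There are 200 camera calls.

### The job

Check the temperature of the warming plate's small zone before service: take the surface probe out of its leaning stand and set its sprung foot gently on the cross in the middle of the smaller printed ring. Hold the probe upright with the foot pressed about half-way in, neither barely touching nor pushed in to its stop, and finish while still holding it there, as for a steady reading. Do not jab the glass, and leave the pepper mill, oil bottle and ramekin where they stand.

Things in the scene. Friction and masses are not known exactly. Their poses are not given: they have to be found in the camera images.
- probe: Straight cordless surface thermometer, 178 mm long, 0.1 to 0.16 kg, loose. Origin: centre of the foot's underside (unpressed); z up along it to the handle's top. Copper disc foot 14 mm wide, thin rod, 10 mm sleeve, grey collar 34 mm wide at 71 to 77 mm, round black handle 24 mm wide from 81 mm to the top. It starts leaning about 20 degrees in the stand: draw it out along its axis by over 70 mm.
- probe_tip (a joint): How far the sprung foot is pushed into the probe, m: 0 free, 0.010 at its stop. The spring pushes back with 1 N as it starts to move, 3 N at 0.005 and 5 N at the stop.
- probe_foot (a point): Centre of the underside of the probe's foot; it moves with the foot.
- stand: Fixed stainless probe stand, left or right of the warming plate: base 110 x 80 x 10 mm and a strip leaning 18 degrees, its top towards the stand's -x side. An upper ring (31 mm wide, 22 mm bore, top 85 mm high) carries the probe's collar; below it the foot hangs in a shallow cup. Origin: centre of the base's underside, z up.
- warming_plate: Fixed stainless double warming plate, 300 mm (x) by 460 mm (y), 60 mm high, with two square black glass tiles side by side in its top, flush with the frame, and two knobs on its -x front that stick out 19 mm. Origin: centre of the underside, z up. Nothing on it moves.
- small_zone: The black glass tile (216 x 211 mm) with the smaller printed ring, 110 mm across, and a light cross with 26 mm arms in its middle. Origin: centre of that cross, on the glass surface, 60 mm above the counter; z up. It may be the left or the right tile. The glass is rigid.
- large_zone: The other black glass tile, of the same size, with the larger printed ring, 180 mm across, and the same cross. Origin: centre of its cross on the glass surface.
- pepper_mill: Dark wooden pepper mill, 178 mm high, 56 mm across, loose, upright. Origin: centre of its underside. Leave it alone.
- oil_bottle: Green glass oil bottle with a paper label, 190 mm high, 60 mm across, loose, upright. Origin: centre of its underside. Leave it alone.
- ramekin: White ceramic ramekin, 90 mm across, 45 mm high, loose. Origin: centre of its underside. Leave it alone.
There are look-alikes about, which are no part of the job. What is shaped like the probe but pink is not meant.

How it is judged:
On the way:
1. the probe, in the fingers, is clear of its stand (distance between probe_foot and stand above 0.11 m and contact force between the fingers and probe above 1 N and contact force between probe and stand below 0.1 N), for 0.1 s.
At the end, for the whole second after the job is handed in: The fingers hold the probe upright (within 8 deg) and still, foot on the glass within 10 mm of the small ring's cross, pressed in 2 to 9 mm with 1 to 7 N, touching neither the stand nor the rest of the warming plate; mill, bottle and ramekin upright within 40 mm of their places (horizontal distance between probe_foot and small_zone below 0.01 m and z of probe_foot in the frame of small_zone below 0.003 m and angle between probe's own z axis and vertical below 0.14 rad and value of joint probe_tip between 0.002 and 0.009 m and contact force between probe and small_zone between 1 and 7 N and contact force between the fingers and probe above 1 N and contact force between probe and stand below 0.1 N and contact force between probe and warming_plate below 0.1 N and contact force between probe and large_zone below 0.1 N and linear speed of probe below 0.02 m/s and distance of each of pepper_mill, oil_bottle, ramekin from where it was at the start of the episode below 0.04 m and angle between each of pepper_mill, oil_bottle, ramekin's own z axis and vertical below 0.4 rad); the arm keeps its last pose, push and grip.
It fails at once if the probe is jabbed onto the glass (over 12 N) (contact force between probe and small_zone above 12 N or contact force between probe and large_zone above 12 N).
It fails at once if the pepper mill, bottle or ramekin is pushed more than 40 mm or tipped over (distance of any of pepper_mill, oil_bottle, ramekin from where it was at the start of the episode above 0.04 m or angle between any of pepper_mill, oil_bottle, ramekin's own z axis and vertical above 0.4 rad).
It also fails if it takes over 42 s, if anything falls off the work surface, if the arm or the gripper's body presses on something with over 40 N, if the wrist force passes 120 N, or if a joint passes its speed limit or range.

## Working session

There is one attempt and no reset: what is moved stays moved. The work goes in short steps, Python scripts to look and compute and a shell command to move; the robot and the scene stay as the last step left them, time stands still between calls to the robot, and variables do not carry over. Pictures are saved under pics/ and viewed, about 8 in all and at most 12, crops included, and the job is handed in when it is done.

```bash
mkdir -p pics; ls; cat > h.py <<'E'
import numpy as np,cv2
from cell import manip
def snap(n,f):
    c=manip.camera(n); cv2.imwrite('pics/'+f+'.png',c['pixels'][:,:,::-1]); np.savez('pics/'+f+'.npz',**c); return c
def pts(c):
    z=c['range_z'];v,u=np.mgrid[:384,:512]
    P=np.stack([(u-c['cx'])/c['fx']*z,(v-c['cy'])/c['fy']*z,z],-1)
    return (P-c['t'])@c['R']
def proj(c,X):
    p=c['R']@np.array(X)+c['t'];return [c['fx']*p[0]/p[2]+c['cx'],c['fy']*p[1]/p[2]+c['cy']]
E
python3 - <<'E'
from h import *
a=snap('scene','s0');b=snap('side','d0')
for c in(a,b):print(c['fx'],-c['R'].T@c['t'],c['R'][2])
print(manip.sense())
E
```

```text
pics
478.9591943304684 [1.5560799  0.11132415 1.05388854] [-0.75374511 -0.03442592 -0.65626456]
419.2326226851983 [-0.47858187 -0.88022574  1.15764459] [ 0.52036221  0.56429701 -0.64093061]
{'t': 0.1, 'joints': array([ 1.06949815e+00,  5.28376125e-01,  1.43377516e+00, -1.61429299e-05,
        1.18141162e+00, -1.78518264e-01]), 'joint_velocities': array([-0.00084324, -0.00188648, -0.00207661, -0.00012465,  0.00059698,
        0.00072251]), 'effort': array([-8.85523896e-04, -4.40988100e+01, -1.77149016e+01,  6.34764391e-02,
        5.34510158e-02, -4.67011500e-05]), 'tool_pos': array([0.19791538, 0.59213543, 0.22166738]), 'eef_rot': array([ 0.69769059,  0.11296447,  0.69814513, -0.11428147]), 'force': array([ 1.1610258 ,  0.21436287, -0.09464032]), 'ft_torque': array([ 0.02619079, -0.02644438, -0.00931384]), 'gripper_width': 0.08727557015935114}
```

View pics/s0.png

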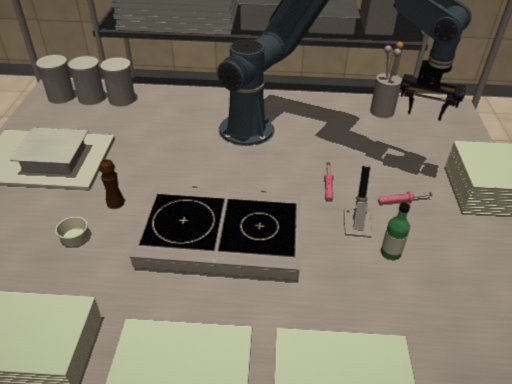

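View pics/d0.png

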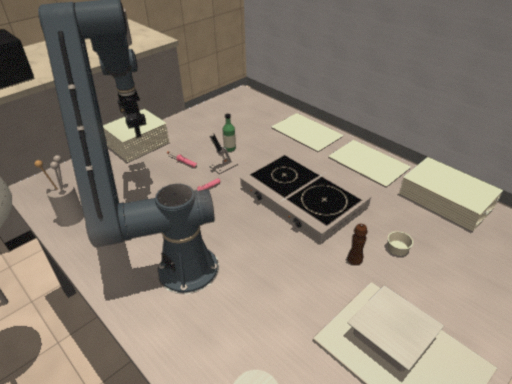

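Scene view: the small ring's cross is at (260,226) and the large ring's at (184,220). Three things could be the probe: the black-handled one in the stand at (364,180), and pink ones lying at (329,183) and (400,198). The black one fits: it has a black handle and leans in the stand. I'll confirm it in a crop and measure.

```bash
python3 - <<'E'
from h import *
a=dict(np.load('pics/s0.npz'));b=dict(np.load('pics/d0.npz'))
c1=cv2.resize(a['pixels'][155:265,320:430],(400,400),interpolation=2);c2=cv2.resize(b['pixels'][110:190,190:270],(400,400),interpolation=2)
cv2.imwrite('pics/c0.png',np.hstack([c1,c2])[:,:,::-1])
P=pts(a)
print('small',P[226,260],'large',P[220,184])
for n,c,(r0,r1,k0,k1) in(('scene',a,(155,265,335,385)),('side',b,(120,185,195,250))):
    P=pts(c);x=c['pixels'].astype(int);m=np.zeros((384,512),bool);m[r0:r1,k0:k1]=1
    h=m&(x.max(-1)<60)&(P[...,2]>.05)
    Q=P[h];print(n,h.sum())
    for lo in np.arange(.06,.22,.015):
        s=Q[(Q[:,2]>=lo)&(Q[:,2]<lo+.015)]
        if len(s):print(round(lo,3),len(s),np.median(s,0).round(4))
    g=m&(P[...,2]>.006)&(P[...,2]<.014);print('base',np.percentile(P[g],[2,50,98],axis=0).round(3))
# obstacles
P=pts(a)
for n,(u,v) in dict(oil=(395,240),mill=(113,190),ram=(72,228),pink1=(329,185),pink2=(400,198)).items():print(n,P[v,u].round(3))
E
```

```text
small [0.58171968 0.08326298 0.06199841] large [ 0.57223153 -0.14007887  0.06004991]
scene 229
0.09 9 [0.4787 0.3707 0.1024]
0.105 33 [0.4777 0.378  0.1133]
0.12 38 [0.4721 0.3794 0.1294]
0.135 37 [0.4655 0.3801 0.1431]
0.15 34 [0.461  0.3793 0.1567]
0.165 40 [0.4558 0.381  0.1715]
0.18 38 [0.4506 0.3797 0.1885]
base [[0.33  0.341 0.006]
 [0.502 0.372 0.01 ]
 [0.594 0.459 0.014]]
side 65
0.09 8 [0.4644 0.3722 0.1005]
0.105 11 [0.4628 0.3707 0.1133]
0.12 12 [0.4568 0.3719 0.1283]
0.135 7 [0.4513 0.3714 0.1414]
0.15 12 [0.4468 0.3718 0.1578]
0.165 13 [0.44   0.3742 0.1738]
0.18 2 [0.4438 0.3751 0.1816]
base [[0.371 0.287 0.006]
 [0.482 0.37  0.008]
 [0.609 0.458 0.013]]
oil [0.631 0.458 0.087]
mill [ 0.471 -0.378  0.072]
ram [ 0.581 -0.482  0.009]
pink1 [0.342 0.3   0.028]
pink2 [0.379 0.528 0.019]
```

View pics/c0.png

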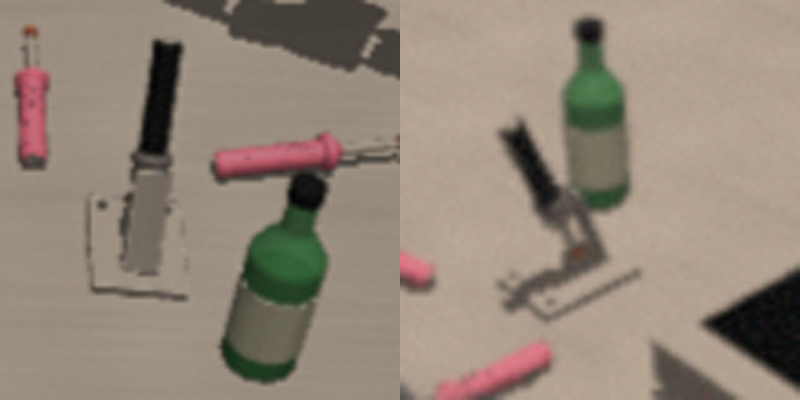

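The crop confirms it: the black-handled probe sits in the stand and leans towards the robot, and both pink look-alikes lie on the counter. The tool can only point down. So I'll close the jaws in the lean plane, and the flat pads will stand the probe upright once it is out. Next I'll fit the handle axis using the known 12 mm radius.

```bash
python3 - <<'E'
from h import *
from scipy.optimize import least_squares
Q=[]
for f,(r0,r1,k0,k1) in(('s0',(155,265,335,385)),('d0',(120,185,195,250))):
    c=dict(np.load(f'pics/{f}.npz'));P=pts(c);m=np.zeros((384,512),bool);m[r0:r1,k0:k1]=1
    q=P[m&(c['pixels'].max(-1)<60)&(P[...,2]>.11)&(P[...,2]<.19)];Q.append(q[(abs(q[:,0]-.458)<.05)&(abs(q[:,1]-.376)<.03)])
W=np.concatenate([np.full(len(q),1/np.sqrt(len(q)))for q in Q]);Q=np.vstack(Q)
def f(p):
    d=np.array([p[2],p[3],1]);d/=np.linalg.norm(d);v=Q-[p[0],p[1],.143]
    return (np.linalg.norm(np.cross(v,d),axis=1)-.012)*W
r=least_squares(f,[.458,.376,-.36,.02],loss='soft_l1',f_scale=.0003);print(r.x.round(4),np.median(abs(r.fun/W)),np.degrees(np.arctan(np.hypot(*r.x[2:]))),'top',np.percentile(Q[:,2],99))
E
python3 -m crank '{"claw":[1,1,1,1,1,1,1,1],"slide":[[0,0,0],[0,0,0],[0,0,0],[0,0,0],[0,0,0],[0,0,0],[0,0,0],[0,0,0]],"spin":[0.18,0.18,0.18,0.18,0.18,0.18,0.17,0]}' 12
```

```text
[ 0.4558  0.3824 -0.3799  0.0315] 0.001519604931196167 20.868999252276218 top 0.18887336862138737
t: 1.1
tool_pos: [0.1981, 0.5924, 0.2221]
eef_rot: [-0.5, -0.5, -0.5, 0.5]
force: [-0.5, -0.0, 0.2]
gripper_width: 0.0869
```

```bash
python3 -m crank '{"claw":[1,1,1,1,1,1,1,1],"slide":[[0,43,35.5],[0,43,35.5],[0,43,35.5],[0,43,35.5],[0,43,35.5],[0,43,35.5],[0,0,0],[0,0,0]],"spin":[0,0,0,0,0,0,0.08,0]}' 12
python3 - <<'E'
from h import *
snap('wrist','w1');print(manip.sense()['tool_pos'])
E
```

```text
t: 2.1
tool_pos: [0.4561, 0.3785, 0.2222]
eef_rot: [-0.479, -0.519, -0.48, 0.52]
force: [0.3, -0.1, -0.4]
gripper_width: 0.0867
[0.45556991 0.37897726 0.22226971]
```

View pics/w1.png

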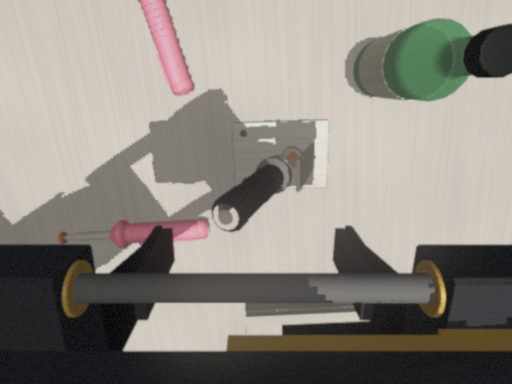

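The wrist view shows the handle top at (228,215) and the collar near (285,170), with the stand base square to the jaws. I'll measure the handle from this nearer view.

```bash
python3 - <<'E'
from h import *
from scipy.optimize import least_squares
c=dict(np.load('pics/w1.npz'));P=pts(c);m=np.zeros((384,512),bool);m[150:235,205:300]=1
m&=(P[...,2]>.1)&(abs(P[...,0]-.455)<.05)
Q=P[m&(c['pixels'].max(-1)<70)];print(len(Q))
T=P[m&(P[...,2]>.178)];print('top',len(T),np.percentile(T,[5,50,95],axis=0).round(4))
S=Q[(Q[:,2]<.175)]
def f(p):
    d=np.array([p[2],p[3],1]);d/=np.linalg.norm(d);v=S-[p[0],p[1],.143]
    return np.linalg.norm(np.cross(v,d),axis=1)-.012
r=least_squares(f,[.458,.376,-.36,.02],loss='soft_l1',f_scale=.001);print(r.x.round(4),np.median(abs(r.fun)))
g=np.zeros((384,512),bool);g[115:195,230:335]=1;g&=(abs(P[...,2]-.01)<.004)
b=P[g][:,:2].astype(np.float32);print('base',cv2.minAreaRect(b))
E
```

```text
1796
top 970 [[0.432  0.376  0.1802]
 [0.4445 0.3879 0.191 ]
 [0.454  0.3958 0.1948]]
[ 0.4551  0.3828 -0.3702  0.0122] 0.00021308264840830607
base ((0.48635563254356384, 0.3813374936580658), (0.08063233643770218, 0.11014774441719055), 87.23825073242188)
```

```bash
python3 -m crank '{"claw":[1,1,1,1,0.3,0.3,0.3,0.3],"slide":[[0,-3,-4],[30,0,0],[31,0,0],[30,0,0],[0,0,0],[0,0,0],[0,0,0],[0,0,0]],"spin":[-0.04,0,0,0,0,0,0,0]}' 12
python3 - <<'E'
from h import *
print(manip.sense())
E
```

```text
t: 3.15
tool_pos: [0.4537, 0.3839, 0.1328]
eef_rot: [0.49, 0.511, 0.489, -0.509]
force: [0.2, -0.0, 0.2]
gripper_width: 0.0549
{'t': 3.15, 'joints': array([5.14349078e-01, 5.99655439e-01, 1.59483110e+00, 1.09785781e-06,
       9.44775084e-01, 5.55902709e-01]), 'joint_velocities': array([-0.00257917,  0.00586617,  0.00617513,  0.00029209, -0.00180673,
        0.00287482]), 'effort': array([ 5.74548589e-02, -4.34200180e+01, -1.40069577e+01,  7.10294000e-02,
       -1.68125489e-02, -1.63028497e-03]), 'tool_pos': array([0.45371663, 0.38388399, 0.13276594]), 'eef_rot': array([ 0.48970774,  0.5110781 ,  0.48930012, -0.50948101]), 'force': array([ 0.18221322, -0.04407473,  0.22622716]), 'ft_torque': array([-0.09119592,  0.13094016,  0.01032343]), 'gripper_width': 0.05491529512894154}
```

```bash
python3 -m crank '{"claw":[0,0,0,0,0,0],"slide":[[0,0,0],[0,0,0],[0,0,0],[0,0,0],[0,0,0],[0,0,0]],"spin":[0,0,0,0,0,0]}' 12
```

```text
t: 3.9
tool_pos: [0.4544, 0.3838, 0.132]
eef_rot: [0.49, 0.511, 0.489, -0.509]
force: [5.3, -0.2, 1.0]
gripper_width: 0.0386
```

Opening is 38.6 mm, as a 24 mm handle leaning 20° should give. Now drawing it out along its axis.

```bash
python3 -m crank '{"claw":[0,0,0,0,0,0,0,0],"slide":[[-5,-1.8,0],[-8,-3,0],[-10,-3.6,0],[-10,-3.6,0],[-10,-3.6,0],[-10,-3.6,0],[-12,-4.4,0],[-12,-4.4,0]],"spin":[0,0,0,0,0,0,0,0]}' 12
```

```text
t: 4.9
tool_pos: [0.4238, 0.3832, 0.2059]
eef_rot: [-0.489, -0.508, -0.489, 0.512]
force: [4.7, 0.0, -9.2]
gripper_width: 0.0311
```

```bash
python3 - <<'E'
from h import *
c=snap('side','d2');a=snap('scene','s2')
c1=cv2.resize(a['pixels'][130:250,310:430],(400,400),interpolation=2);c2=cv2.resize(c['pixels'][90:190,170:270],(400,400),interpolation=2)
cv2.imwrite('pics/c2.png',np.hstack([c1,c2])[:,:,::-1])
E
```

```text
(no output)
```

View pics/c2.png

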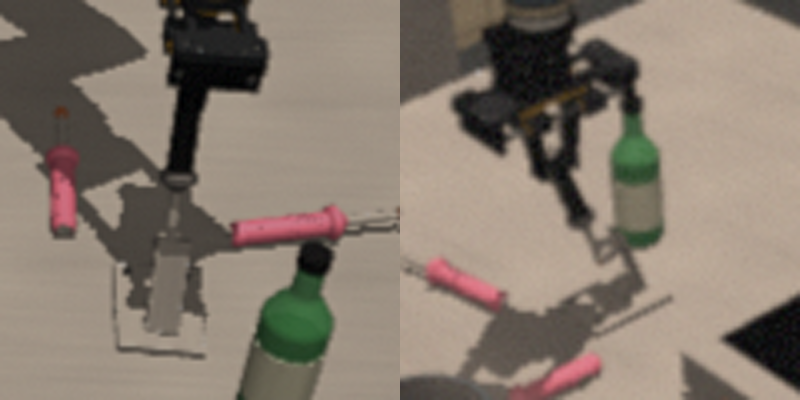

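The probe is partly out, with the collar above the ring, but the 9 N drag suggests it is slipping. I'll measure it.

```bash
python3 - <<'E'
from h import *
from scipy.optimize import least_squares
Q=[]
for f,(r0,r1,k0,k1) in(('s2',(150,195,355,375)),('d2',(125,165,200,225))):
    c=dict(np.load(f'pics/{f}.npz'));P=pts(c);x=c['pixels'].astype(int)
    for r in range(r0,r1,2):
        i=[k for k in range(k0,k1) if abs(P[r,k,1]-.384)<.03 and abs(P[r,k,0]-.44)<.06 and P[r,k,2]>.07]
        if i: print(f,r,len(i),P[r,i].mean(0).round(3),x[r,i].mean().round())
E
```

```text
s2 156 1 [0.421 0.373 0.212] 57.0
s2 158 10 [0.444 0.381 0.223] 22.0
s2 160 10 [0.447 0.382 0.218] 26.0
s2 162 9 [0.447 0.381 0.211] 22.0
s2 164 9 [0.439 0.382 0.197] 28.0
s2 166 8 [0.442 0.381 0.192] 21.0
s2 168 8 [0.445 0.381 0.187] 21.0
s2 170 9 [0.445 0.381 0.179] 28.0
s2 172 9 [0.448 0.382 0.174] 26.0
s2 174 8 [0.449 0.381 0.168] 19.0
s2 176 8 [0.453 0.382 0.163] 24.0
s2 178 9 [0.453 0.381 0.155] 28.0
s2 180 9 [0.454 0.379 0.149] 24.0
s2 182 12 [0.457 0.381 0.144] 60.0
s2 184 10 [0.462 0.384 0.14 ] 68.0
s2 186 6 [0.464 0.382 0.134] 43.0
s2 188 4 [0.458 0.382 0.121] 68.0
s2 190 4 [0.46  0.383 0.115] 73.0
s2 192 3 [0.465 0.381 0.111] 80.0
s2 194 3 [0.465 0.383 0.104] 103.0
d2 125 11 [0.419 0.381 0.245] 52.0
d2 127 12 [0.418 0.38  0.236] 57.0
d2 129 12 [0.421 0.376 0.226] 44.0
d2 131 13 [0.418 0.376 0.218] 40.0
d2 133 11 [0.412 0.377 0.21 ] 46.0
d2 135 10 [0.419 0.376 0.198] 71.0
d2 137 7 [0.428 0.373 0.184] 59.0
d2 139 7 [0.433 0.374 0.172] 54.0
d2 141 7 [0.437 0.373 0.16 ] 55.0
d2 143 8 [0.445 0.374 0.146] 57.0
d2 145 7 [0.441 0.375 0.136] 72.0
d2 147 8 [0.457 0.378 0.117] 107.0
d2 149 6 [0.477 0.381 0.095] 101.0
d2 151 8 [0.478 0.38  0.084] 101.0
d2 153 6 [0.473 0.37  0.081] 106.0
d2 155 2 [0.472 0.366 0.072] 125.0
```

The handle slipped about 22 mm in the fingers: the grasp is now at about 163 mm along the probe. The aligning torque holds the rod against the ring's -x side, so the foot disc hooks under the ring. I'll ease down a little and carry the grasp in +x over the bore, so the probe stands upright with the foot centred, then lift straight up.

```bash
python3 -m crank '{"claw":[0,0,0,0,0,0,0],"slide":[[4,0,0],[4,0,0],[0,6,0],[0,6,0],[0,6,0],[0,6,0],[0,0,0]],"spin":[0,0,0,0,0,0,0]}' 12
```

```text
t: 5.88
tool_pos: [0.4495, 0.3838, 0.201]
eef_rot: [0.489, 0.511, 0.489, -0.51]
force: [2.2, 0.3, 1.9]
gripper_width: 0.0272
```

```bash
python3 -m crank '{"claw":[0,0,0,0,0],"slide":[[0,6,0],[0,6,0],[0,6,0],[0,3,0],[0,0,0]],"spin":[0,0,0,0,0]}' 12
python3 - <<'E'
from h import *
c=snap('side','d3');a=snap('scene','s3')
c1=cv2.resize(a['pixels'][150:240,325:415],(400,400),interpolation=2);c2=cv2.resize(c['pixels'][110:180,190:260],(400,400),interpolation=2)
cv2.imwrite('pics/c3.png',np.hstack([c1,c2])[:,:,::-1])
E
```

```text
t: 6.5
tool_pos: [0.4698, 0.3825, 0.2]
eef_rot: [-0.489, -0.51, -0.49, 0.511]
force: [-0.4, 0.2, -1.0]
gripper_width: 0.0247
```

View pics/c3.png

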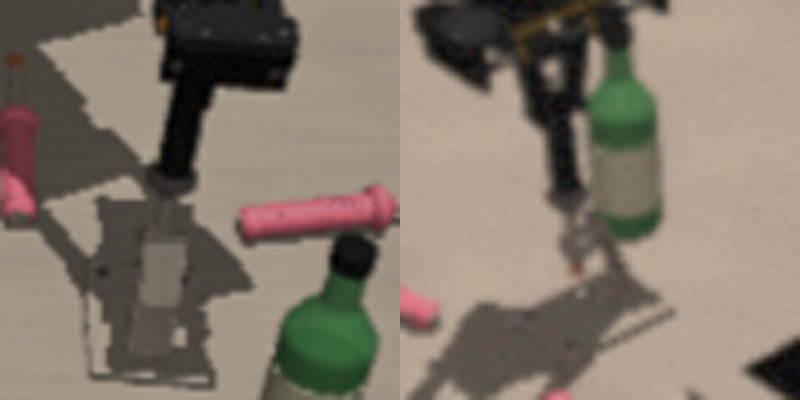

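The probe now stands upright (opening 24.7 mm, near-zero force), with its copper foot just below the ring. I'll shift 5 mm to centre it and lift.

```bash
python3 -m crank '{"claw":[0,0,0,0,0],"slide":[[0,5,0],[-6,0,0],[-6,0,0],[-6,0,0],[0,0,0]],"spin":[0,0,0,0,0]}' 15
```

```text
t: 7.22
tool_pos: [0.4755, 0.3828, 0.2195]
eef_rot: [0.49, 0.511, 0.489, -0.51]
force: [0.0, 0.4, -1.8]
gripper_width: 0.0252
```

```bash
python3 -m crank '{"claw":[0,0,0,0,0,0,0,0],"slide":[[-8,0,0],[-8,0,0],[-8,0,0],[-15,0,0],[-25,0,0],[-25,0,0],[-20,0,0],[0,0,0]],"spin":[0,0,0,0,0,0,0,0]}' 15
python3 - <<'E'
from h import *
c=snap('side','d4');a=snap('scene','s4')
c1=cv2.resize(a['pixels'][90:240,300:450],(400,400),interpolation=2);c2=cv2.resize(c['pixels'][70:180,170:280],(400,400),interpolation=2)
cv2.imwrite('pics/c4.png',np.hstack([c1,c2])[:,:,::-1])
print(manip.sense()['tool_pos'],manip.sense()['force'])
for f,cc,(r0,r1,k0,k1) in(('s',a,(100,200,335,395)),('d',c,(80,165,190,240))):
    P=pts(cc)
    for r in range(r0,r1,4):
        i=[k for k in range(k0,k1) if abs(P[r,k,1]-.383)<.03 and abs(P[r,k,0]-.476)<.03 and P[r,k,2]>.1]
        if i: print(f,r,len(i),P[r,i].mean(0).round(3))
E
```

```text
t: 8.22
tool_pos: [0.4762, 0.3832, 0.3303]
eef_rot: [0.49, 0.512, 0.489, -0.508]
force: [-0.7, -0.7, -0.1]
gripper_width: 0.0251
[0.47480957 0.38234288 0.32749354] [ 0.361827    0.29168298 -1.44628477]
s 100 23 [0.488 0.378 0.438]
s 104 18 [0.492 0.378 0.43 ]
s 108 16 [0.499 0.382 0.423]
s 132 11 [0.492 0.38  0.345]
s 136 10 [0.495 0.38  0.335]
s 140 9 [0.485 0.381 0.314]
s 144 9 [0.486 0.38  0.302]
s 148 9 [0.486 0.38  0.289]
s 152 10 [0.486 0.381 0.276]
s 156 12 [0.488 0.38  0.263]
s 160 7 [0.495 0.382 0.255]
s 164 3 [0.482 0.382 0.231]
s 168 3 [0.487 0.381 0.22 ]
s 172 4 [0.484 0.383 0.204]
s 176 5 [0.482 0.381 0.187]
d 80 11 [0.473 0.358 0.436]
d 84 10 [0.477 0.369 0.414]
d 88 5 [0.494 0.374 0.389]
d 92 7 [0.486 0.378 0.373]
d 96 12 [0.472 0.38  0.359]
d 100 11 [0.471 0.378 0.342]
d 104 7 [0.466 0.374 0.327]
d 108 6 [0.473 0.375 0.306]
d 112 6 [0.473 0.378 0.286]
d 116 6 [0.475 0.375 0.267]
d 120 5 [0.467 0.371 0.252]
d 124 3 [0.476 0.379 0.226]
d 128 2 [0.479 0.381 0.204]
d 132 3 [0.478 0.379 0.185]
```

View pics/c4.png

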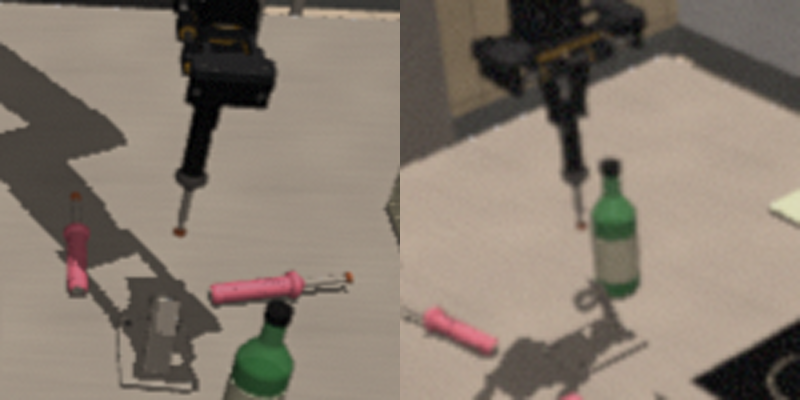

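The probe is upright in the fingers, clear of the stand, with its foot at about z = 0.185 and (0.480, 0.382). I'll carry it over to the cross, starting and stopping gently.

```bash
python3 -m crank '{"claw":[0,0,0,0,0,0,0,0],"slide":[[0,4,10],[0,8,20],[0,12,30],[0,14,37],[0,14,37],[0,14,37],[0,14,37],[0,12,32]],"spin":[0,0,0,0,0,0,0,0]}' 30
python3 -m crank '{"claw":[0,0,0,0,0,0,0,0],"slide":[[0,10,26],[0,8,18],[0,4,10],[12,0,0],[24,0,0],[24,0,0],[12,0,0],[0,0,0]],"spin":[0,0,0,0,0,0,0,0]}' 30
python3 - <<'E'
from h import *
a=snap('scene','s5');b=snap('side','d5')
c1=cv2.resize(a['pixels'][110:260,190:340],(400,400),interpolation=2);c2=cv2.resize(b['pixels'][80:220,220:360],(400,400),interpolation=2)
cv2.imwrite('pics/c5.png',np.hstack([c1,c2])[:,:,::-1])
print(manip.sense()['tool_pos'],manip.sense()['force'],manip.sense()['gripper_width'])
# cross from the first pictures: bright pixels back-projected to the plane z=.06
for f,(r0,r1,k0,k1) in(('s0',(218,235,248,272)),('d0',(165,186,270,298))):
    c=dict(np.load(f'pics/{f}.npz'));g=c['pixels'][r0:r1,k0:k1].astype(int).min(-1);v,u=np.nonzero(g>70);u=u+k0;v=v+r0
    d=np.stack([(u-c['cx'])/c['fx'],(v-c['cy'])/c['fy'],np.ones(len(u))],-1)@c['R'];o=-c['R'].T@c['t']
    X=o+d*((.06-o[2])/d[:,2])[:,None];print(f,len(X),X.mean(0).round(4),((X.min(0)+X.max(0))/2).round(4),np.ptp(X,0).round(3))
E
```

```text
t: 9.32
tool_pos: [0.5571, 0.1357, 0.3271]
eef_rot: [-0.489, -0.51, -0.489, 0.511]
force: [0.6, 0.6, -1.1]
gripper_width: 0.0242
t: 10.32
tool_pos: [0.5758, 0.0847, 0.2544]
eef_rot: [-0.489, -0.51, -0.49, 0.511]
force: [0.2, -0.1, -0.3]
gripper_width: 0.024
[0.57709395 0.0843817  0.25611084] [-0.34018901 -0.16336708 -0.36359325] 0.024281951330592123
s0 13 [0.5776 0.0829 0.06  ] [0.5778 0.0845 0.06  ] [0.021 0.015 0.   ]
d0 13 [0.5888 0.0609 0.06  ] [0.5729 0.0749 0.06  ] [0.099 0.091 0.   ]
```

View pics/c5.png

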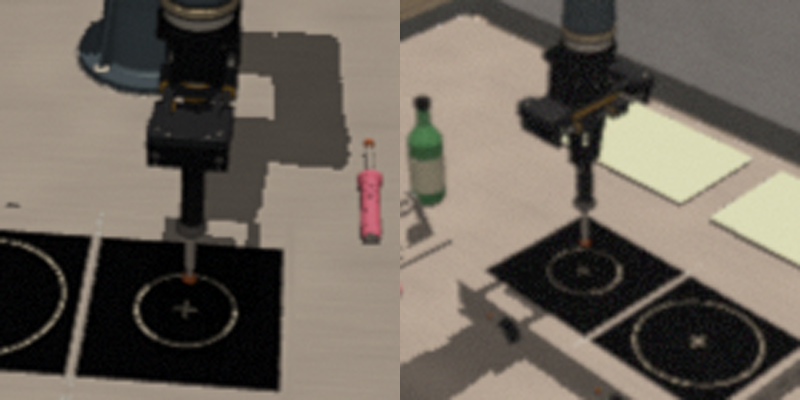

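The foot is above the small ring: scene foot (261,215) and cross (260,226), side foot (285,165) and cross (284,175). I'll triangulate both the same way from the two views.

```bash
python3 - <<'E'
from h import *
a=dict(np.load('pics/s5.npz'));b=dict(np.load('pics/d5.npz'))
def M(c):return np.array([[c['fx'],0,c['cx']],[0,c['fy'],c['cy']],[0,0,1]])@np.c_[c['R'],c['t']]
def cen(c,u,v,w,foot):
    x=c['pixels'][v-w:v+w+1,u-w:u+w+1].astype(float)
    s=np.clip(x[...,0]-x[...,2]-25,0,None) if foot else np.clip(x.min(-1)-40,0,None)
    k,l=np.mgrid[-w:w+1,-w:w+1];return np.array([u+(s*l).sum()/s.sum(),v+(s*k).sum()/s.sum()])
for n,p,q,w,ft in(('foot',(261,214),(285,165),4,1),('cross',(260,226),(284,175),5,0)):
    A=cen(a,*p,w,ft);B=cen(b,*q,w,ft)
    X=cv2.triangulatePoints(M(a),M(b),A,B);X=(X[:3]/X[3]).ravel();print(n,A.round(1),B.round(1),X.round(4),(np.array(proj(a,X))-A).round(1),(np.array(proj(b,X))-B).round(1))
for c,n in((a,'s'),(b,'d')):
    P=pts(c)
    print(n,[P[r,k].round(3).tolist() for r,k in (((190,261),(205,261)) if n=='s' else ((140,284),(158,285)))])
E
```

```text
foot [260.6 214.3] [284.6 164.5] [0.5823 0.0829 0.1092] [-0.3  0.2] [-0.3 -0.2]
cross [259.6 225.7] [284.  174.2] [0.5793 0.0812 0.0601] [-0.3  0.1] [-0.2 -0.1]
s [[0.592, 0.083, 0.209], [0.584, 0.084, 0.147]]
d [[0.566, 0.074, 0.243], [0.581, 0.079, 0.144]]
```

The foot is 3 mm in +x and 2 mm in +y of the cross, and about 48 mm above the glass. I'll correct that and go down most of the way.

```bash
python3 -m crank '{"claw":[0,0,0,0,0,0,0],"slide":[[0,-3,2],[10,0,0],[12,0,0],[10,0,0],[6,0,0],[0,0,0],[0,0,0]],"spin":[0,0,0,0,0,0,0]}' 30
python3 -c "
from h import *
print(manip.sense()['tool_pos'],manip.sense()['force'])"
python3 -m crank '{"claw":[0,0,0,0,0],"slide":[[2,0,0],[2,0,0],[2,0,0],[0,0,0],[0,0,0]],"spin":[0,0,0,0,0]}' 30
python3 -c "
from h import *
print(manip.sense()['tool_pos'],manip.sense()['force'])"
```

```text
t: 11.3
tool_pos: [0.5739, 0.0821, 0.2178]
eef_rot: [0.49, 0.511, 0.489, -0.51]
force: [0.1, 0.0, -0.8]
gripper_width: 0.0237
[0.57390274 0.08211495 0.2177582 ] [ 0.11863495  0.03199937 -0.80242762]
t: 11.92
tool_pos: [0.5736, 0.0821, 0.2116]
eef_rot: [0.489, 0.51, 0.489, -0.51]
force: [-0.8, -0.3, -0.5]
gripper_width: 0.0242
[0.57362115 0.08210515 0.21156917] [-0.83620943 -0.28066313 -0.48147174]
```

```bash
python3 -m crank '{"claw":[0,0,0],"slide":[[2,0,0],[0,0,0],[0,0,0]],"spin":[0,0,0]}' 30|egrep 'tool_pos|force'
python3 -m crank '{"claw":[0,0,0],"slide":[[2,0,0],[0,0,0],[0,0,0]],"spin":[0,0,0]}' 30|egrep 'tool_pos|force'
```

```text
tool_pos: [0.5736, 0.0821, 0.2095]
force: [-0.6, -0.5, -1.8]
tool_pos: [0.5736, 0.0821, 0.2075]
force: [-0.6, -0.0, -0.0]
```

```bash
python3 -m crank '{"claw":[0,0,0],"slide":[[1.5,0,0],[0,0,0],[0,0,0]],"spin":[0,0,0]}' 30|egrep 'tool_pos|force'

```

```text
tool_pos: [0.5738, 0.0821, 0.2062]
force: [0.2, 0.3, 0.5]
```

```bash
cat > f.py <<'E'
from h import *
F=[]
for i in range(10): manip.camera('wrist');F.append(manip.sense()['force'])
print(manip.sense()['t'],manip.sense()['tool_pos'].round(4),np.mean(F,0).round(2),np.std(F,0).round(2))
E
python3 f.py
python3 -m crank '{"claw":[0,0,0],"slide":[[1.5,0,0],[0,0,0],[0,0,0]],"spin":[0,0,0]}' 30|egrep 'force'; python3 f.py
```

```text
13.55 [0.5737 0.0821 0.2061] [ 0.09 -0.09  0.01] [0.43 0.35 0.5 ]
force: [0.4, 0.6, 0.3]
14.425 [0.5737 0.0821 0.2046] [ 0.53 -0.21  0.87] [0.5  0.55 0.46]
```

The spring has engaged at about TCP z = 0.2065. Going 3 mm further to reach mid-travel.

```bash
python3 -m crank '{"claw":[0,0,0,0],"slide":[[1.5,0,0],[1.5,0,0],[0,0,0],[0,0,0]],"spin":[0,0,0,0]}' 30|egrep 'force'; python3 f.py
python3 - <<'E'
from h import *
a=snap('scene','s6');b=snap('side','d6')
c1=cv2.resize(a['pixels'][160:260,210:310],(400,400),interpolation=2);c2=cv2.resize(b['pixels'][110:200,240:330],(400,400),interpolation=2)
cv2.imwrite('pics/c6.png',np.hstack([c1,c2])[:,:,::-1])
for n,c,(r0,r1,k0,k1) in(('s',a,(185,230,245,275)),('d',b,(135,180,270,300))):
    P=pts(c)
    for r in range(r0,r1,3):
        i=[k for k in range(k0,k1) if abs(P[r,k,1]-.082)<.03 and abs(P[r,k,0]-.579)<.03 and P[r,k,2]>.066]
        if i: print(n,r,len(i),P[r,i].mean(0).round(3),c['pixels'][r,i].mean().round())
def M(c):return np.array([[c['fx'],0,c['cx']],[0,c['fy'],c['cy']],[0,0,1]])@np.c_[c['R'],c['t']]
def cen(c,u,v,w):
    x=c['pixels'][v-w:v+w+1,u-w:u+w+1].astype(float);s=np.clip(x[...,0]-x[...,2]-25,0,None)
    k,l=np.mgrid[-w:w+1,-w:w+1];return np.array([u+(s*l).sum()/s.sum(),v+(s*k).sum()/s.sum()])
A=cen(a,260,225,4);B=cen(b,284,174,4);X=cv2.triangulatePoints(M(a),M(b),A,B);print('foot',A.round(1),B.round(1),(X[:3]/X[3]).ravel().round(4))
E
```

```text
force: [0.5, -0.4, 1.3]
15.425 [0.5736 0.0821 0.2016] [ 0.35 -0.17  2.24] [0.65 0.59 0.54]
s 191 9 [0.593 0.083 0.207] 12.0
s 194 9 [0.583 0.083 0.187] 20.0
s 197 9 [0.583 0.083 0.176] 26.0
s 200 8 [0.586 0.082 0.167] 12.0
s 203 8 [0.585 0.083 0.156] 9.0
s 206 11 [0.582 0.081 0.142] 16.0
s 209 12 [0.587 0.083 0.135] 42.0
s 212 6 [0.592 0.084 0.128] 41.0
s 215 3 [0.581 0.082 0.106] 66.0
s 218 3 [0.581 0.083 0.094] 66.0
s 221 3 [0.584 0.083 0.085] 66.0
s 224 2 [0.582 0.082 0.071] 64.0
d 135 3 [0.591 0.07  0.256] 37.0
d 138 4 [0.593 0.074 0.24 ] 37.0
d 141 8 [0.578 0.076 0.231] 40.0
d 144 11 [0.568 0.075 0.222] 30.0
d 147 10 [0.567 0.077 0.207] 49.0
d 150 6 [0.565 0.074 0.195] 40.0
d 153 6 [0.567 0.075 0.178] 43.0
d 156 6 [0.568 0.076 0.163] 37.0
d 159 6 [0.569 0.076 0.147] 19.0
d 162 8 [0.568 0.075 0.133] 51.0
d 165 2 [0.568 0.074 0.118] 63.0
d 168 2 [0.574 0.079 0.097] 78.0
d 171 2 [0.573 0.077 0.082] 75.0
foot [259.2 225.6] [283.9 174.4] [0.5785 0.0804 0.0599]
```

View pics/c6.png

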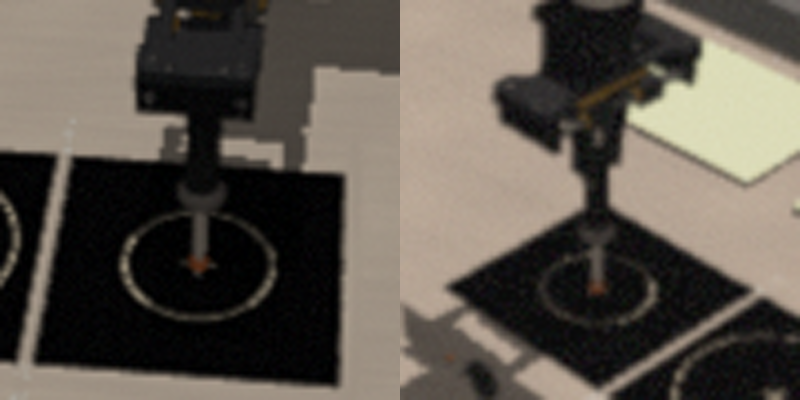

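The foot sits on the cross (triangulated within about 1 mm) and the probe is upright. Contact force is about 3.4 N once the probe's weight is added back, which is mid-travel. Handing in.

```bash
python3 -c "
from cell import manip
print(manip.finish_job())"
```

```text
the job is handed in; nothing more can be done
None
```

I took the black-handled probe out of its stand and handed the job in with its foot pressed on the small ring's cross, still held upright in a 30 N grip. No verdict was reported.

**Last checks**
- **Position:** the foot triangulated to within about 1 mm of the cross.
- **Tilt:** about 2° from upright.
- **Press:** about 5 mm judged from how far the tool went down. The force reading gives about 3.4 N, or 6 mm, allowing for an assumed probe weight of about 1.2 N. The two differ by about 1 mm, and both are near mid-travel.
- **Time:** about 15.5 s of the 42 s.

**What went wrong:** on the first pull the foot seemed to catch under the stand's ring, and the handle slipped about 22 mm in the fingers. I lowered it slightly, moved over the ring's bore so the probe stood upright, and lifted it out cleanly. The final grip is therefore near the top of the handle.

**Not measured:** I never re-measured the pepper mill, oil bottle and ramekin at the end. The arm's path stayed clear of all three by plan, and the bottle looked unmoved in the pictures partway through.

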